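Set the casting flasks over their wax trees

TASK

The four wax trees are sprued up on their rubber bases and wait to be invested. Lower each steel flask over the tree whose base it fits, tinted end down as it is now, so that it stands upright and fully home in the groove of that base, without knocking the wax on the way, and let go of it. Leave the amber jar and the white tub where they stand.

Things in the scene. Friction and masses are not known exactly. Their poses are not given: they have to be found in the camera images.
- flask_xs: loose steel casting flask, the smallest of four: a plain upright tube, standing on the grey board (top 26 mm above the bench), open at both ends, outer diameter 34 mm, wall 2.5 mm, height 50 mm, brownish heat tint on the lower third, 100 g or so. Origin on its axis at its bottom rim, z up its axis, yaw means nothing.
- flask_s: loose steel casting flask, the second smallest of four: a plain upright tube, standing on the grey board (top 26 mm above the bench), open at both ends, outer diameter 45 mm, wall 2.5 mm, height 58 mm, brownish heat tint on the lower third, 150 g or so. Origin on its axis at its bottom rim, z up its axis, yaw means nothing.
- flask_m: loose steel casting flask, the second largest of four: a plain upright tube, standing on the grey board (top 26 mm above the bench), open at both ends, outer diameter 56 mm, wall 2.5 mm, height 66 mm, brownish heat tint on the lower third, 220 g or so. Origin on its axis at its bottom rim, z up its axis, yaw means nothing.
- flask_l: loose steel casting flask, the largest of four: a plain upright tube, standing on the grey board (top 26 mm above the bench), open at both ends, outer diameter 67 mm, wall 2.5 mm, height 74 mm, brownish heat tint on the lower third, 290 g or so. Origin on its axis at its bottom rim, z up its axis, yaw means nothing.
- tree_xs: smallest wax tree, amber-yellow, on a fixed dark grey rubber base; fits the 34 mm flask. Origin: centre of base underside, z up. Base 57 mm across, flared rim 10 mm high; groove floor 5 mm up, 43 mm inside: 4.5 mm play round the flask. Central cone 20 mm wide at the floor, 10 mm at its top 18 mm up. Wax: thin stem, then rings out to 6 mm from the axis from 26 mm up to its top at 43 mm.
- tree_s: second smallest wax tree, green, on a fixed dark grey rubber base; fits the 45 mm flask. Origin: centre of base underside, z up. Base 68 mm across, flared rim 10 mm high; groove floor 5 mm up, 54 mm inside: 4.5 mm play round the flask. Central cone 31 mm wide at the floor, 10 mm at its top 18 mm up. Wax: thin stem, then rings out to 11.5 mm from the axis from 26 mm up to its top at 51 mm.
- tree_m: second largest wax tree, blue, on a fixed dark grey rubber base; fits the 56 mm flask. Origin: centre of base underside, z up. Base 79 mm across, flared rim 10 mm high; groove floor 5 mm up, 65 mm inside: 4.5 mm play round the flask. Central cone 42 mm wide at the floor, 10 mm at its top 18 mm up. Wax: thin stem, then rings out to 17 mm from the axis from 26 mm up to its top at 59 mm.
- tree_l: largest wax tree, purple, on a fixed dark grey rubber base; fits the 67 mm flask. Origin: centre of base underside, z up. Base 90 mm across, flared rim 10 mm high; groove floor 5 mm up, 76 mm inside: 4.5 mm play round the flask. Central cone 53 mm wide at the floor, 10 mm at its top 18 mm up. Wax: thin stem, then rings out to 22.5 mm from the axis from 26 mm up to its top at 67 mm.
- amber_jar: bystander: brown glass jar with black lid, 56 mm across, 95 mm tall, loose; origin at the centre of its underside
- white_tub: bystander: white round tub with lid, 64 mm across, 46 mm tall, loose; origin at the centre of its underside
There are look-alikes about, which are no part of the job. Leave any purple look-alike of the flask_s alone.

How it is judged:
By the outcome, as a careful person would: the job done as asked, in the order asked, and still so for the second after the job is handed in, with the robot touching nothing.
It also fails if it takes over 96 s, if anything falls off the work surface, if the arm or the gripper's body presses on something with over 40 N, if the wrist force passes 120 N, or if a joint passes its speed limit or range.

ROBOT

A 7-joint arm with a two-finger parallel gripper is mounted at the origin on a cart in front of the work surface, level with it; the furniture and walls round the work are solid. World frame = base frame: x ahead of the robot, y to its left, z up, the work surface at z = 0. Lengths are in m, angles in rad, forces in N, time in s.
With the tool pointing down it reaches from about 0.425 to 0.875 m from the base axis. Payload 9.9 kg.
Tool frame: the origin (TCP) lies on the centre line of the jaws, within the pads' length; the fingertips stand 22 mm ahead of it and the grasp point (between the pads) lies 3 mm ahead of it (r.tip_reach is the distance from the TCP to the fingertips, in m); z points along the fingers, y is the line along which they close (so a half turn about z gives the same grasp; the last joint's range is limited). The gripper opens to 85 mm and grips with 20 to 120 N. Pads are 22 mm wide; open, the fingers measure 114 mm over their backs; the gripper's body (76 mm by 85 mm) begins 54 mm behind the grasp point. The pads swing forward as they close: fully open they stand 13 mm farther back than shut.
Start: joints at [-1.201, 0.576, 0.025, 1.437, -0.015, 1.129, -0.057], TCP at [0.296, 0.607, 0.253] pointing down, gripper open.
Joint ranges: [-2.76, 2.76], [-0.34, 2.15], [-1.52, 1.57], [0.19, 2.46], [-1.09, 4.23], [0.17, 1.99], [-2.82, 2.82]. Speed limits (rad/s): [2.22, 2.22, 3.01, 3.01, 3.14, 3.14, 3.14].

INTERFACE

Orientations are given as a rotation vector (axis times angle).
In Python, from cell import r gives the robot as it stands. The module is installed in compiled form; this text tells all that it offers.
- The arm moves only by the tool drive_tool, never from a script. Its argument "moves" is one flat list of numbers, 5 for each row, row after row: the opening, from 0 (shut) to 1 (fully open), then the shift along the world's x, y, z scaled (see below), then the turn about the world's z scaled (see below). In form: [grip, tx, ty, tz, roll, grip, tx, ty, tz, roll, ...]. A call has 1 to 12 rows; each row shifts and turns the commanded pose from where the row before left it; what a row does not reach is not made up. The controller multiplies each number of a shift by 0.12 m and each number of a turn by 360 degrees. A row lasts 1/10 s, in which the tool goes at most 50 mm and 8.59 degrees, less where a joint would pass 70% of its speed; a pose out of reach is approached as far as the arm can. A call with a number of a shift or a turn outside -1 to 1 is refused whole. A call with a gripper value outside its range is refused whole. The fingers move at their own pace and stop on an object; "grip_force" is the grip in N (left out, the last holds). Time passes only in rows, so rows that do not move let the fingers close. It gives the time, the measured TCP pose, the force, the opening and the grip force at its end, in the units of the state.
- r.get_obs(): the state, without advancing time (a new reading comes with each control period).
- r.grab_frame(name): name is "side" or "top" or "wrist"; returns (picture, depth): 480x640x3 uint8, red, green, blue; 480x640 float32, m along the optical axis (not along the pixel's ray), 0 where there is no reading.
- r.camera_info(name): a dict with "fx", "fy", "cx", "cy" (pixels), "xyz" and "orientation" of the camera in the world. Camera axes: x right, y up, looking along -z (the intrinsics and any distortion apply to the point x, -y, -z); pixel columns grow to the right and rows downward; lengths in m; the calibration is good to about 2 mm. The wrist camera is an equidistant fisheye: a pixel r from the principal point sees the ray r / f radians off the axis. A picture is of the moment at which its call begins: read the wrist's pose just before it. camera_info takes no time and is no camera call; for the wrist camera it gives the pose at the moment of the call.
- r.job_done(): hands the job in; it is judged then, once.
The state is a dict: "time_s": time; "qpos": joint angles; "qvel": joint speeds; "joint_torque": joint torques, N m; "eef_pos": TCP position; "orientation": TCP orientation; "ft_force": force on the tool from outside, world axes, zero at the start; "torque": the same for the moment, N m; "opening": opening from 0.0 (shut) to 1.0 (fully open); "finger_force": force on a finger pad.
Only numpy, scipy, OpenCV 4.12 (cv2) and the standard library are available. Lean on these libraries where they do the work, as an engineer would, in place of code of your own. Each camera call takes 0.05 s, during which the arm holds its last target. There are 200 camera calls.

## Working session

There is one attempt and no reset: what is moved stays moved. The work goes in short steps, Python scripts to look and compute and a tool call to move; the robot and the scene stay as the last step left them, time stands still between calls to the robot, and variables do not carry over. Pictures are saved under pics/ and viewed, at most 14 in all, crops included, and the job is handed in when it is done.

Besides the shell and the picture viewer there is one more tool, called after ">>>" as name(argument=value, ...) on one line, values as JSON. drive_tool: Moves the arm, as the interface text tells. Shifts and turns lie within -1 to 1; 1 stands for 0.12 m of shift or 360 degrees of turn. Its arguments: {"type":"object","properties":{"moves":{"type":"array","items":{"type":"number"}},"grip_force":{"type":"number"}},"required":["moves"]}

```bash
mkdir -p pics
cat > h.py <<'E'
import numpy as np, cv2
from scipy.spatial.transform import Rotation as R
from cell import r
def cam(n):
    i=r.camera_info(n); o=np.array(i["orientation"],float)
    M=R.from_rotvec(o).as_matrix() if o.size==3 else (o if o.shape==(3,3) else R.from_quat(o).as_matrix())
    return i,M,np.array(i["xyz"])
def unproj(c,u,v,d):
    i,M,p=c
    q=np.stack([(u-i["cx"])/i["fx"]*d,-(v-i["cy"])/i["fy"]*d,-d],-1)
    return q@M.T+p
def ray_z(c,u,v,z):
    i,M,p=c; q=unproj(c,np.asarray(u,float),np.asarray(v,float),np.ones_like(np.asarray(u,float)))-p
    return p+q*((z-p[2])/q[...,2])[...,None]
E
python3 - <<'E'
from h import *
o=r.get_obs();print(o)
for n in("side","top"):
    print(n,r.camera_info(n)); im,d=r.grab_frame(n)
    cv2.imwrite(f"pics/{n}0.png",im[...,::-1]); np.savez(f"{n}0.npz",im=im,d=d)
E
```

```text
{'time_s': 0.0, 'qpos': array([-1.20081468,  0.5765506 ,  0.02484897,  1.43792156, -0.01503541,
        1.12896728, -0.05653208]), 'qvel': array([-0.00044838, -0.00201781, -0.00044839, -0.00037431, -0.0016642 ,
       -0.00225507,  0.0008418 ]), 'joint_torque': array([ 1.03780108e-03, -7.65766239e+01,  2.25090154e+00, -2.85975820e+01,
        1.53598026e-02,  1.27046864e-02,  1.71350626e-05]), 'eef_pos': array([0.29570264, 0.60632215, 0.2524255 ]), 'orientation': array([-7.06653648e-01, -3.06075919e+00,  2.56324316e-03]), 'ft_force': array([-0.31049008, -0.67731932, -0.52619727]), 'torque': array([-0.02754959, -0.09289137, -0.0066414 ]), 'finger_force': 0.0, 'opening': 0.999955748994285}
side {'fx': 563.953894541303, 'fy': 563.953894541303, 'cx': 320.5209876265144, 'cy': 240.76693977400703, 'xyz': array([ 0.39913699, -1.25218242,  0.81034367]), 'orientation': array([ 0.98420735, -0.06099049, -0.10933422])}
top {'fx': 564.3079724142956, 'fy': 564.3079724142956, 'cx': 323.33892638928035, 'cy': 242.67125043937523, 'xyz': array([ 0.40733709, -0.11357471,  1.42577024]), 'orientation': array([ 0.07066767, -0.09303427, -1.54026653])}
```

View pics/top0.png

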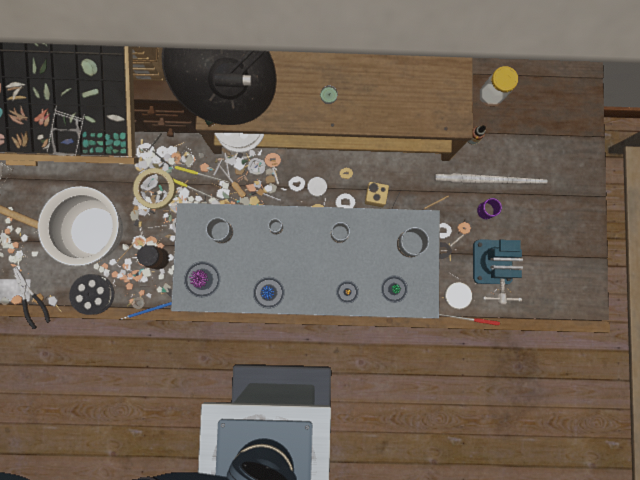

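View pics/side0.png

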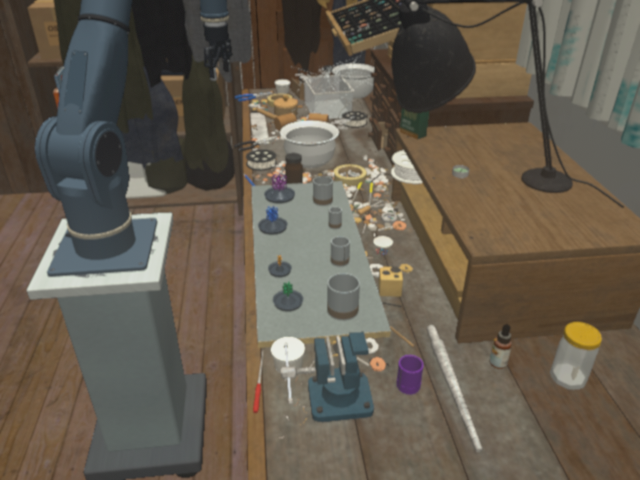

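The top view shows:
- Flask-like rings at (218,230), (276,226), (340,232) and (414,241), plus the purple look-alike at (488,208), off the board.
- Trees: purple (199,280), blue (268,292), yellow (347,292) and green (395,289).
- The jar at (152,257) and a white tub or lid near (459,295).

By size, the candidates are l=414, m=218, s=340 and xs=276.

```bash
cat > m.py <<'E'
from h import *
def circ(P):
    A=np.c_[P,np.ones(len(P))]; s=np.linalg.lstsq(A,(P**2).sum(1),rcond=None)[0]
    c=s[:2]/2; return c,np.sqrt(s[2]+c@c)
v,u=np.mgrid[0:480,0:640]
def cloud(n,d):
    c=cam(n); P=unproj(c,u,v,d.astype(float)); P[d<=0]=np.nan; return P
E
python3 - <<'E'
from m import *
print(r.tip_reach)
px=dict(xs=(276,226),s=(340,232),m=(218,230),l=(414,241)); H=dict(xs=.05,s=.058,m=.066,l=.074);RO=dict(xs=.017,s=.0225,m=.028,l=.0335)
tp=dict(xs=(347,292),s=(395,289),m=(268,292),l=(199,280))
t=np.load("top0.npz");P=cloud("top",t["d"]);c=cam("top")
s=np.load("side0.npz");Q=cloud("side",s["d"])
bd=t["im"][255:262,240:330];print("board z top",np.nanmedian(P[255:262,240:330,2]),np.nanmedian(P[300:308,300:330,2]),bd.mean((0,1)))
for k,(a,b) in px.items():
    w=20; W=P[b-w:b+w,a-w:a+w].reshape(-1,3); z=np.nanmax(W[:,2]); 
    zt=np.nanpercentile(W[W[:,2]>.05,2],90)
    R_=W[W[:,2]>zt-.006]; cc,rr=circ(R_[:,:2])
    # outer silhouette of rim: pixels higher than zt-8mm, enclosing contour, cast on rim plane
    m=((P[...,2]>zt-.008)).astype(np.uint8); m[:b-w]=0;m[b+w:]=0;m[:,:a-w]=0;m[:,a+w:]=0
    K=max(cv2.findContours(m,0,1)[0],key=cv2.contourArea)[:,0]
    g=ray_z(c,K[:,0],K[:,1],zt); c2,r2=circ(g[:,:2])
    # side check
    near=(np.hypot(Q[...,0]-c2[0],Q[...,1]-c2[1])<RO[k]+.012)&(Q[...,2]>.045)
    S=Q[near]; zs=np.percentile(S[:,2],97); T=S[S[:,2]>zs-.005]; c3,r3=circ(T[:,:2])
    print(k,"rim z",zt.round(4),zs.round(4),"exp",.026+H[k],"fit",cc.round(4),rr.round(4),"contour",c2.round(4),r2.round(4),"exp",RO[k],"side",c3.round(4),r3.round(4))
hs=cv2.cvtColor(t["im"],cv2.COLOR_RGB2GRAY)
for k,(a,b) in tp.items():
    w=24; wz=P[b-w:b+w,a-w:a+w]; g=hs[b-w:b+w,a-w:a+w]
    y,x=np.mgrid[b-w:b+w,a-w:a+w]
    m=((g<80)|(wz[...,2]>.045)).astype(np.uint8)
    m=cv2.morphologyEx(m,cv2.MORPH_OPEN,np.ones((2,2)))
    K=max(cv2.findContours(m,0,1)[0],key=lambda q:cv2.contourArea(cv2.convexHull(q))); K=cv2.convexHull(K)[:,0]
    G=ray_z(c,K[:,0]+a-w,K[:,1]+b-w,.030); c2,r2=circ(G[:,:2])
    hi=wz[...,2]>np.nanmax(wz[...,2])-.015; W=wz[hi]
    D=np.hypot(Q[...,0]-c2[0],Q[...,1]-c2[1]); S=Q[(D<.02)&(Q[...,2]>.055)]
    print(k,"base",c2.round(4),r2.round(4),"wax top",np.nanmax(wz[...,2]).round(4),W[:,:2].mean(0).round(4),"side wax",S[:,:2].mean(0).round(4) if len(S) else 0,S[:,2].max().round(4) if len(S) else 0)
cv2.imwrite("pics/crop.png",cv2.resize(t["im"][195:320,165:515,::-1],None,fx=2.28,fy=2.28,interpolation=2))
E
```

```text
0.022
board z top 0.02439673691207256 0.024161377620329882 [127.57301587 131.84603175 134.08888889]
xs rim z 0.0758 0.0781 exp 0.076 fit [ 0.5896 -0.0122] 0.0155 contour [ 0.5896 -0.0123] 0.0159 exp 0.017 side [ 0.5872 -0.0124] 0.0154
s rim z 0.0848 0.0854 exp 0.084 fit [ 0.5788 -0.1706] 0.0211 contour [ 0.5785 -0.1704] 0.021 exp 0.0225 side [ 0.5763 -0.1708] 0.0217
m rim z 0.0917 0.0933 exp 0.092 fit [0.5742 0.1223] 0.0265 contour [0.5739 0.1219] 0.0265 exp 0.028 side [0.5725 0.1219] 0.0269
l rim z 0.0997 0.1004 exp 0.09999999999999999 fit [ 0.5585 -0.347 ] 0.032 contour [ 0.5582 -0.3466] 0.0324 exp 0.0335 side [ 0.5564 -0.3478] 0.0321
xs base [ 0.4325 -0.1955] 0.0084 wax top 0.0709 [ 0.4346 -0.1928] side wax [ 0.4325 -0.1935] 0.0721
s base [ 0.443  -0.3116] 0.0143 wax top 0.0816 [ 0.4454 -0.3079] side wax [ 0.4435 -0.3116] 0.0791
m base [ 0.4249 -0.002 ] 0.0188 wax top 0.0898 [4.283e-01 1.000e-04] side wax [ 0.4253 -0.0027] 0.086
l base [0.4531 0.1634] 0.0251 wax top 0.0963 [0.4555 0.1636] side wax [0.4533 0.1606] 0.0957
```

View pics/crop.png

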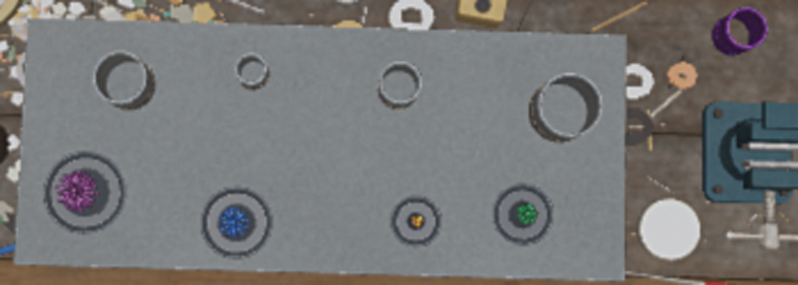

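The crop confirms the four flasks on the board: m (124,80), xs (252,70), s (400,84) and l (565,106). The purple look-alike is at (740,30), and the base rings show as dark circles. Next I fit the base rings.

Run:
```python
from m import *
t=np.load("top0.npz");P=cloud("top",t["d"]);c=cam("top");s=np.load("side0.npz");Q=cloud("side",s["d"])
g=cv2.cvtColor(t["im"],cv2.COLOR_RGB2GRAY)
W=dict(xs=(.4335,-.193),s=(.4445,-.310),m=(.427,-.0015),l=(.4543,.162)); RB=dict(xs=.0285,s=.034,m=.0395,l=.045)
for k,w in W.items():
    G=ray_z(c,u,v,.034); 
    w=np.array(w)
    for it in range(3):
        D=np.hypot(G[...,0]-w[0],G[...,1]-w[1]); m=(g<100)&(abs(D-RB[k]+.003)<.008-it*.0015)
        w,rr=circ(G[m][:,:2])
    # height of rim via depth both views
    DQ=np.hypot(Q[...,0]-w[0],Q[...,1]-w[1]); mq=abs(DQ-RB[k]+.003)<.002
    DP=np.hypot(P[...,0]-w[0],P[...,1]-w[1]); mp=abs(DP-RB[k]+.003)<.002
    # side ring by colour on same plane
    cs=cam("side");gs=cv2.cvtColor(s["im"],cv2.COLOR_RGB2GRAY);GS=ray_z(cs,u,v,.034)
    DS=np.hypot(GS[...,0]-w[0],GS[...,1]-w[1]);
    # side base blob from depth >.031 outside wax
    mb=(DQ<RB[k]+.006)&(DQ>RB[k]-.010)&(Q[...,2]>.0315)&(Q[...,2]<.045); cq,rq=circ(Q[mb][:,:2])
    print(k,m.sum(),w.round(4),rr.round(4),"exp ~",RB[k],"rim z",np.nanpercentile(Q[mq][:,2],[50,90]).round(4),np.nanpercentile(P[mp][:,2],[50,90]).round(4),"side",mb.sum(),cq.round(4),rq.round(4))
```

```text
xs 128 [ 0.4344 -0.1929] 0.0235 exp ~ 0.0285 rim z [0.0327 0.0376] [0.0343 0.0376] side 139 [ 0.4333 -0.1935] 0.0244
s 169 [ 0.445  -0.3083] 0.029 exp ~ 0.034 rim z [0.0327 0.0371] [0.0345 0.038 ] side 187 [ 0.4435 -0.3087] 0.0298
m 177 [4.276e-01 1.000e-04] 0.0343 exp ~ 0.0395 rim z [0.0311 0.0365] [0.0343 0.0379] side 131 [ 4.257e-01 -3.000e-04] 0.0357
l 220 [0.4553 0.1644] 0.0401 exp ~ 0.045 rim z [0.0312 0.0369] [0.0331 0.0373] side 129 [0.4539 0.1636] 0.0411
```

Run:
```python
from m import *
for n in("top","side"):
    P=cloud(n,np.load(n+"0.npz")["d"]); m=(P[...,2]>.11)&(P[...,0]>.3)&(P[...,0]<.85)&(abs(P[...,1])<.7)
    S=P[m]; print(n,len(S))
    for a in np.arange(-.7,.7,.1):
        q=S[(S[:,1]>=a)&(S[:,1]<a+.1)]
        if len(q): i=q[:,0].argmin(); print(round(a,1),len(q),"min x pt",q[i].round(3),"zmax",q[:,2].max().round(2), "zmin",q[:,2].min().round(2))
```

```text
top 70568
-0.6 844 min x pt [ 0.477 -0.558  0.117] zmax 0.14 zmin 0.11
-0.5 1070 min x pt [ 0.769 -0.419  0.124] zmax 0.23 zmin 0.11
-0.4 2143 min x pt [ 0.769 -0.324  0.112] zmax 0.23 zmin 0.11
-0.3 8024 min x pt [ 0.51  -0.225  1.204] zmax 1.23 zmin 0.11
-0.2 16372 min x pt [ 0.509 -0.119  1.207] zmax 1.23 zmin 0.11
-0.1 15400 min x pt [ 0.509 -0.077  1.205] zmax 1.23 zmin 0.11
-0.0 7036 min x pt [0.509 0.013 1.206] zmax 1.22 zmin 0.11
0.1 2337 min x pt [0.739 0.101 0.427] zmax 0.54 zmin 0.11
0.2 6715 min x pt [0.645 0.294 0.43 ] zmax 0.48 zmin 0.11
0.3 6614 min x pt [0.641 0.4   0.408] zmax 0.48 zmin 0.11
0.4 4013 min x pt [0.639 0.404 0.417] zmax 0.48 zmin 0.4
side 23408
-0.6 1383 min x pt [ 0.475 -0.584  0.117] zmax 0.14 zmin 0.11
-0.5 2732 min x pt [ 0.767 -0.41   0.116] zmax 0.22 zmin 0.11
-0.4 1874 min x pt [ 0.767 -0.327  0.122] zmax 0.22 zmin 0.11
-0.3 1684 min x pt [ 0.767 -0.237  0.118] zmax 0.22 zmin 0.11
-0.2 1342 min x pt [ 0.766 -0.147  0.116] zmax 0.24 zmin 0.11
-0.1 4670 min x pt [ 0.739 -0.002  0.436] zmax 0.59 zmin 0.11
-0.0 4083 min x pt [0.725 0.044 0.448] zmax 0.57 zmin 0.11
0.1 470 min x pt [0.755 0.104 0.339] zmax 0.34 zmin 0.11
0.2 839 min x pt [0.643 0.299 0.429] zmax 0.47 zmin 0.14
0.3 962 min x pt [0.638 0.399 0.416] zmax 0.47 zmin 0.11
0.4 1122 min x pt [0.638 0.416 0.415] zmax 0.48 zmin 0.11
0.5 1371 min x pt [0.3   0.578 0.453] zmax 0.48 zmin 0.11
0.6 876 min x pt [0.301 0.605 0.349] zmax 0.46 zmin 0.11
```

>>> drive_tool(moves=[1, 0.193, -0.336, 0, -0.0148, 1, 0.193, -0.336, 0, -0.0148, 1, 0.193, -0.336, 0, -0.0148, 1, 0.193, -0.336, 0, -0.0148, 1, 0.193, -0.336, 0, -0.0148, 1, 0.193, -0.336, 0, -0.0148, 1, 0.193, -0.336, 0, -0.0148, 1, 0.193, -0.336, 0, -0.0148, 1, 0.193, -0.336, 0, -0.0148, 1, 0.193, -0.336, 0, -0.0148, 1, 0.193, -0.336, 0, -0.0148, 1, 0.193, -0.336, 0, -0.0148], grip_force=40)

```text
time_s: 1.3
eef_pos: [0.5743, 0.1212, 0.2531]
orientation: [-2.224, -2.219, 0.0]
ft_force: [0.7, 0.3, 0.4]
opening: 0.997
finger_force: 0.0
```

```bash
cat >> m.py <<'E'
def wrist():
    c=cam("wrist"); im,d=r.grab_frame("wrist"); i,M,p=c
    x=u-i["cx"];y=v-i["cy"];rr=np.hypot(x,y)+1e-9;th=rr/i["fx"];t=np.tan(np.minimum(th,1.5))
    d=d.astype(float)
    q=np.stack([x/rr*t*d,-y/rr*t*d,-d],-1); P=q@M.T+p; P[(d<=0)|(th>1.3)]=np.nan
    return im,P
RO=dict(xs=.017,s=.0225,m=.028,l=.0335);H=dict(xs=.05,s=.058,m=.066,l=.074);RB=dict(xs=.0285,s=.034,m=.0395,l=.045)
def fl(P,c,k,base=.026):
    D=np.hypot(P[...,0]-c[0],P[...,1]-c[1]); z=P[...,2]; zt=np.nanpercentile(z[(D<RO[k]+.012)&(z<base+H[k]+.008)&(z>base+.02)],95)
    S=P[(D<RO[k]+.012)&(abs(z-zt)<.004)]; cc,rr=circ(S[:,:2]); return cc.round(4),rr.round(4),zt.round(4),len(S)
def tr(P,g,c,k):
    w=np.array(c)
    for it in range(3):
        D=np.hypot(P[...,0]-w[0],P[...,1]-w[1]); m=(abs(D-RB[k]+.005)<.009-it*.0015)&(P[...,2]>.032)&(P[...,2]<.045)
        w,rr=circ(P[m][:,:2])
    D=np.hypot(P[...,0]-w[0],P[...,1]-w[1]); S=P[(D<.03)&(P[...,2]>.055)&(P[...,2]<.1)]
    return w.round(4),rr.round(4),np.nanpercentile(P[m][:,2],95).round(4),m.sum(),"wax",(S.mean(0).round(4),S[:,2].max().round(4)) if len(S) else 0
E
python3 - <<'E'
from m import *
im,P=wrist(); cv2.imwrite("pics/w1.png",im[...,::-1])
F=dict(xs=(.5884,-.0124),s=(.5775,-.1705),m=(.5733,.122),l=(.5573,-.347))
T=dict(xs=(.4337,-.1931),s=(.4443,-.3085),m=(.4267,-.0001),l=(.4546,.164))
for f,D in((fl,F),(lambda P,c,k:tr(P,0,c,k),T)):
    for k in D:
        try: print(k,f(P,D[k],k))
        except Exception as e: print(k,e)
E
```

```text
xs (array([ 0.5883, -0.0101]), np.float64(0.0152), np.float64(0.076), 320)
s (array([0., 0.]), np.float64(0.0), np.float64(nan), 0)
m (array([0.5729, 0.1244]), np.float64(0.0264), np.float64(0.0923), 727)
l (array([0., 0.]), np.float64(0.0), np.float64(nan), 0)
xs (array([0., 0.]), np.float64(0.0), np.float64(nan), np.int64(0), 'wax', 0)
s (array([0., 0.]), np.float64(0.0), np.float64(nan), np.int64(0), 'wax', 0)
m (array([0.4272, 0.0015]), np.float64(0.0361), np.float64(0.0365), np.int64(467), 'wax', (array([0.4184, 0.0126, 0.0718]), np.float64(0.0842)))
l (array([0.4541, 0.1658]), np.float64(0.0411), np.float64(0.0367), np.int64(1635), 'wax', (array([0.4564, 0.1661, 0.08  ]), np.float64(0.0941)))
  return np.nanmean(a, axis, out=out, keepdims=keepdims)
```

View pics/w1.png

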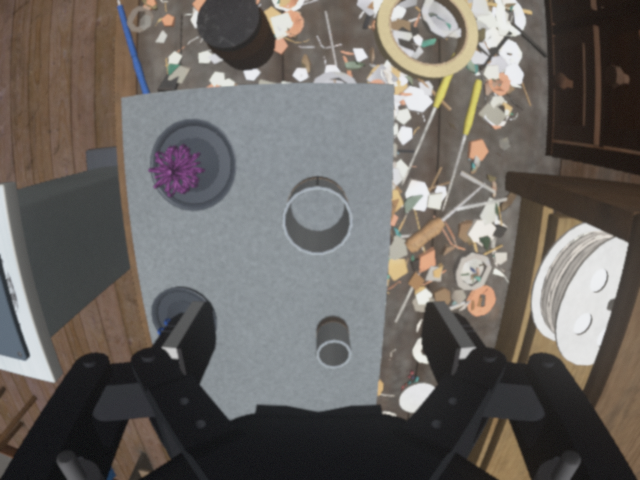

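The wrist view shows flask m at (318,220), tree l at (193,165) and tree m at (185,315). All the measurements agree within about 2 mm. Grasping m.

>>> drive_tool(moves=[1, -0.008, 0.013, -0.2, 0, 1, 0, 0, -0.3, 0, 1, 0, 0, -0.3, 0, 1, 0, 0, -0.3, 0, 1, 0, 0, -0.2, 0, 1, 0, 0, -0.125, 0, 1, 0, 0, 0, 0, 0, 0, 0, 0, 0, 0, 0, 0, 0, 0, 0, 0, 0, 0, 0, 0, 0, 0, 0, 0, 0, 0, 0, 0, 0], grip_force=40)

```text
time_s: 2.55
eef_pos: [0.5734, 0.1246, 0.0837]
orientation: [2.22, 2.222, 0.003]
ft_force: [-1.7, -0.3, 7.9]
opening: 0.654
finger_force: 42.0
```

>>> drive_tool(moves=[0, 0, 0, 0.2, 0, 0, 0, 0, 0.3, 0, 0, 0, 0, 0.3, 0, 0, 0, 0, 0.2, 0, 0, -0.203, -0.17, 0, 0, 0, -0.203, -0.17, 0, 0, 0, -0.203, -0.17, 0, 0, 0, -0.203, -0.17, 0, 0, 0, -0.203, -0.17, 0, 0, 0, -0.203, -0.17, 0, 0, 0, 0, 0, 0, 0, 0, 0, 0, 0, 0])

```text
time_s: 3.75
eef_pos: [0.4267, 0.0018, 0.203]
orientation: [2.221, 2.221, 0.003]
ft_force: [0.5, 0.7, -1.7]
opening: 0.652
finger_force: 43.8
```

```bash
cat >> m.py <<'E'
def held(P,k,c,zr):
    D=np.hypot(P[...,0]-c[0],P[...,1]-c[1]); S=P[(D<RO[k]+.006)&(P[...,2]>zr[0])&(P[...,2]<zr[1])]
    if len(S)<20: return len(S)
    # known-radius cylinder fit on visible outer wall
    from scipy.optimize import least_squares
    f=least_squares(lambda q:np.hypot(S[:,0]-q[0],S[:,1]-q[1])-RO[k],c,loss="soft_l1",f_scale=.001).x
    return f.round(4),len(S),"zmin/max",S[:,2].min().round(4),S[:,2].max().round(4)
E
python3 - <<'E'
from m import *
im,P=wrist(); cv2.imwrite("pics/w2.png",im[...,::-1])
im,d=r.grab_frame("side");Q=cloud("side",d);cv2.imwrite("pics/s2.png",cv2.resize(im[130:330,180:440,::-1],None,fx=3,fy=3))
k="m";c=(.4267,.0018)
print("wrist",held(P,k,c,(.13,.175)),tr(P,0,(.4267,.0008),k)); print("side",held(Q,k,c,(.13,.175)),tr(Q,0,(.4267,.0008),k))
E
```

```text
wrist (array([0.4265, 0.0036]), 5002, 'zmin/max', np.float64(0.1447), np.float64(0.175)) (array([0.4261, 0.0019]), np.float64(0.0355), np.float64(0.0366), np.int64(1390), 'wax', (array([0.4261, 0.0119, 0.0706]), np.float64(0.0845)))
side (array([0.4265, 0.002 ]), 239, 'zmin/max', np.float64(0.1446), np.float64(0.175)) (array([ 0.4252, -0.0016]), np.float64(0.035), np.float64(0.0386), np.int64(126), 'wax', (array([ 0.4251, -0.0021,  0.0721]), np.float64(0.0871)))
```

View pics/s2.png

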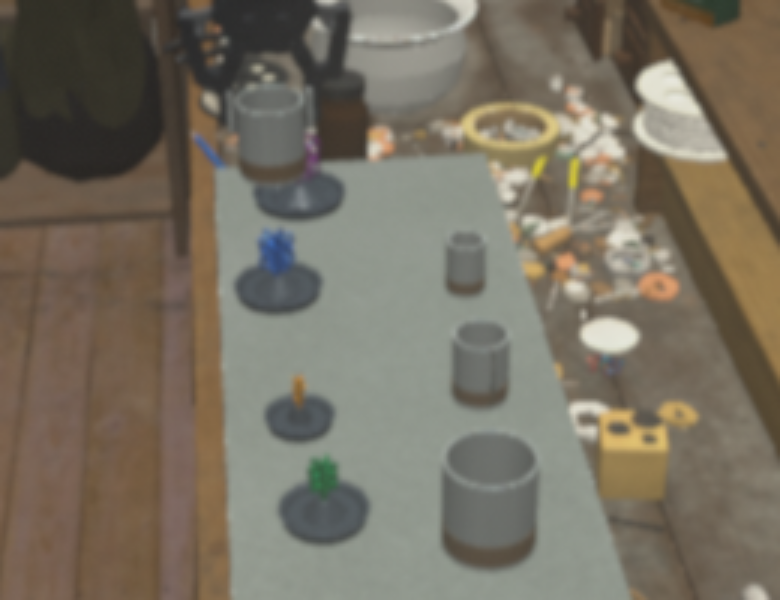

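View pics/w2.png

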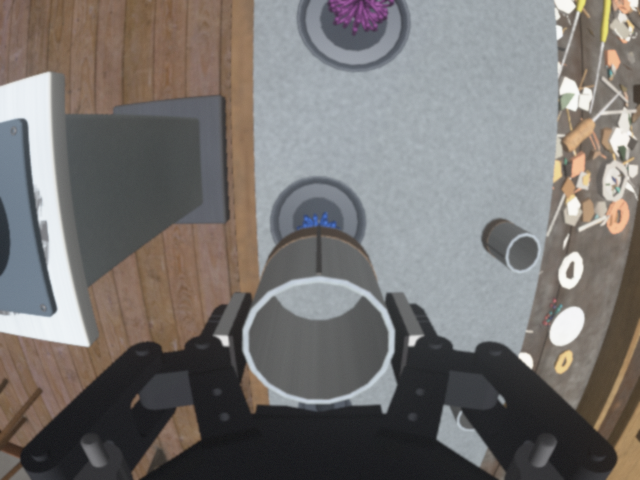

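The side view shows the held flask at (270,130). The wrist view shows the blue tree ring at (318,222). The offset is about 2 mm in y, so I correct it and lower.

>>> drive_tool(moves=[0, -0.006, -0.018, 0, 0, 0, 0, 0, -0.2, 0, 0, 0, 0, -0.25, 0, 0, 0, 0, -0.2, 0, 0, 0, 0, -0.15, 0, 0, 0, 0, -0.1, 0, 0, 0, 0, -0.03, 0, 0, 0, 0, 0, 0, 0, 0, 0, 0, 0])

```text
time_s: 4.75
eef_pos: [0.4265, -0.0001, 0.0911]
orientation: [2.22, 2.223, 0.001]
ft_force: [0.4, -0.3, -2.4]
opening: 0.655
finger_force: 43.7
```

>>> drive_tool(moves=[0, 0, 0, -0.01, 0, 0, 0, 0, -0.008, 0, 0, 0, 0, 0, 0, 0.75, 0, 0, 0, 0, 0.9, 0, 0, 0, 0, 0.9, 0, 0, 0, 0, 0.9, 0, 0, 0, 0, 0.9, 0, 0, 0.1, 0, 0.9, 0, 0, 0.3, 0, 0.9, 0, 0, 0.3, 0, 0.9, 0, 0, 0.3, 0, 0.9, 0, 0, 0, 0])

```text
time_s: 5.95
eef_pos: [0.4279, -0.0003, 0.2122]
orientation: [2.218, 2.22, 0.009]
ft_force: [-0.2, 0.3, 0.1]
opening: 0.903
finger_force: 0.0
```

>>> drive_tool(moves=[0.9, 0.334, -0.023, 0, 0, 0.9, 0.334, -0.023, 0, 0, 0.9, 0.334, -0.023, 0, 0, 0.9, 0.334, -0.023, 0, 0, 0.9, 0, 0, 0, 0])

```text
time_s: 6.45
eef_pos: [0.5904, -0.0113, 0.2072]
orientation: [2.218, 2.222, 0.001]
ft_force: [-1.4, 0.2, -0.0]
opening: 0.901
finger_force: 0.0
```

```bash
python3 -W ignore - <<'E'
from m import *
print(r.get_obs()["eef_pos"])
im,P=wrist(); im,d=r.grab_frame("side");Q=cloud("side",d)
for n,X in(("w",P),("s",Q)):
    print(n,"m",fl(X,(.4267,0),"m",.031),"xs",fl(X,(.5884,-.0115),"xs"))
E
```

```text
[ 0.59039813 -0.0113413   0.20724443]
w m (array([ 0.4266, -0.0007]), np.float64(0.0264), np.float64(0.0968), 936) xs (array([ 0.5882, -0.0106]), np.float64(0.0155), np.float64(0.0764), 533)
s m (array([ 0.4251, -0.0025]), np.float64(0.0265), np.float64(0.0972), 93) xs (array([ 0.5871, -0.0126]), np.float64(0.0159), np.float64(0.0769), 46)
```

>>> drive_tool(moves=[0.8, -0.02, 0, -0.15, 0, 0.8, 0, 0, -0.3, 0, 0.8, 0, 0, -0.3, 0, 0.8, 0, 0, -0.25, 0, 0.8, 0, 0, -0.15, 0, 0.8, 0, 0, 0, 0, 0, 0, 0, 0, 0, 0, 0, 0, 0, 0, 0, 0, 0, 0, 0, 0, 0, 0, 0, 0, 0, 0, 0, 0, 0, 0, 0, 0, 0, 0])

```text
time_s: 7.75
eef_pos: [0.5846, -0.0113, 0.0722]
orientation: [2.219, 2.222, 0.003]
ft_force: [-0.4, -0.3, 5.4]
opening: 0.383
finger_force: 39.3
```

>>> drive_tool(moves=[0, 0, 0, 0.15, 0, 0, 0, 0, 0.3, 0, 0, 0, 0, 0.3, 0, 0, 0, 0, 0.2, 0, 0, -0.21, -0.252, 0, 0, 0, -0.21, -0.252, 0, 0, 0, -0.21, -0.252, 0, 0, 0, -0.21, -0.252, 0, 0, 0, -0.21, -0.252, 0, 0, 0, -0.21, -0.252, 0, 0, 0, 0, 0, 0, 0, 0, 0, 0, 0, 0])

```text
time_s: 8.95
eef_pos: [0.4324, -0.1933, 0.1855]
orientation: [2.222, 2.219, 0.002]
ft_force: [0.8, 0.4, -1.2]
opening: 0.381
finger_force: 40.1
```

```bash
cat > chk.py <<'E'
from m import *
import sys
k=sys.argv[1]; T=dict(xs=(.4337,-.1931),s=(.4443,-.3085),m=(.4267,-.0001),l=(.4546,.164))
e=r.get_obs()["eef_pos"]; im,P=wrist(); im,d=r.grab_frame("side");Q=cloud("side",d); print(e)
for n,X in(("wrist",P),("side",Q)): print(n,held(X,k,e[:2],(.11,.165)),"| tree",tr(X,0,T[k],k))
E
python3 -W ignore chk.py xs
```

```text
[ 0.43239013 -0.19334193  0.18550569]
wrist (array([ 0.4321, -0.191 ]), 2689, 'zmin/max', np.float64(0.1386), np.float64(0.165)) | tree (array([ 0.4331, -0.1915]), np.float64(0.0246), np.float64(0.0365), np.int64(1466), 'wax', (array([ 0.433 , -0.1913,  0.0656]), np.float64(0.07)))
side (array([ 0.4325, -0.192 ]), 150, 'zmin/max', np.float64(0.1401), np.float64(0.1644)) | tree (array([ 0.4325, -0.1933]), np.float64(0.0244), np.float64(0.0384), np.int64(133), 'wax', (array([ 0.4328, -0.194 ,  0.0633]), np.float64(0.0723)))
```

>>> drive_tool(moves=[0, 0.004, -0.008, 0, 0, 0, 0, 0, -0.2, 0, 0, 0, 0, -0.25, 0, 0, 0, 0, -0.2, 0, 0, 0, 0, -0.15, 0, 0, 0, 0, -0.08, 0, 0, 0, 0, 0, 0, 0, 0, 0, -0.02, 0, 0, 0, 0, 0, 0])

```text
time_s: 9.95
eef_pos: [0.4337, -0.1935, 0.077]
orientation: [2.219, 2.223, 0.001]
ft_force: [0.1, 0.4, -1.2]
opening: 0.39
finger_force: 39.8
```

>>> drive_tool(moves=[0.55, 0, 0, 0, 0, 0.7, 0, 0, 0, 0, 0.7, 0, 0, 0, 0, 0.7, 0, 0, 0.1, 0, 0.7, 0, 0, 0.3, 0, 0.85, 0, 0, 0.35, 0, 0.85, 0, 0, 0.3, 0, 0.85, 0.299, 0.049, 0, 0, 0.85, 0.299, 0.049, 0, 0, 0.85, 0.299, 0.049, 0, 0, 0.85, 0.299, 0.049, 0, 0, 0.85, 0, 0, 0, 0])

```text
time_s: 11.15
eef_pos: [0.581, -0.1677, 0.2019]
orientation: [2.214, 2.227, 0.003]
ft_force: [0.7, 0.3, 0.4]
opening: 0.851
finger_force: 0.0
```

```bash
python3 -W ignore - <<'E'
from m import *
print(r.get_obs()["eef_pos"])
im,P=wrist(); im,d=r.grab_frame("side");Q=cloud("side",d)
for n,X in(("w",P),("s",Q)):
    print(n,"xs",fl(X,(.4337,-.193),"xs",.031),"s",fl(X,(.5775,-.1705),"s"))
E
```

```text
[ 0.58099975 -0.16774669  0.2019489 ]
w xs (array([ 0.434 , -0.1929]), np.float64(0.0155), np.float64(0.0811), 485) s (array([ 0.5774, -0.1689]), np.float64(0.0209), np.float64(0.0843), 810)
s xs (array([ 0.4332, -0.1947]), np.float64(0.0154), np.float64(0.0814), 58) s (array([ 0.576 , -0.1711]), np.float64(0.0211), np.float64(0.0849), 82)
```

>>> drive_tool(moves=[0.85, 0, 0, -0.1, 0, 0.85, 0, 0, -0.3, 0, 0.85, 0, 0, -0.3, 0, 0.85, 0, 0, -0.25, 0, 0.85, 0, 0, -0.13, 0, 0.85, 0, 0, 0, 0, 0, 0, 0, 0, 0, 0, 0, 0, 0, 0, 0, 0, 0, 0, 0, 0, 0, 0, 0, 0, 0, 0, 0, 0, 0, 0, 0, 0, 0, 0])

```text
time_s: 12.45
eef_pos: [0.5771, -0.1705, 0.0743]
orientation: [2.219, 2.221, 0.001]
ft_force: [-1.5, -0.1, 7.6]
opening: 0.508
finger_force: 41.4
```

>>> drive_tool(moves=[0, 0, 0, 0.15, 0, 0, 0, 0, 0.3, 0, 0, 0, 0, 0.3, 0, 0, 0, 0, 0.2, 0, 0, -0.221, -0.23, 0, 0, 0, -0.221, -0.23, 0, 0, 0, -0.221, -0.23, 0, 0, 0, -0.221, -0.23, 0, 0, 0, -0.221, -0.23, 0, 0, 0, 0, 0, 0, 0, 0, 0, 0, 0, 0, 0, 0, 0, 0, 0])

```text
time_s: 13.65
eef_pos: [0.4449, -0.3072, 0.1871]
orientation: [2.219, 2.224, 0.001]
ft_force: [-0.1, -0.5, -1.2]
opening: 0.502
finger_force: 41.4
```

```bash
python3 -W ignore chk.py s
```

```text
[ 0.44494959 -0.30724162  0.1871164 ]
wrist (array([ 0.4446, -0.3039]), 3776, 'zmin/max', np.float64(0.1382), np.float64(0.165)) | tree (array([ 0.4437, -0.307 ]), np.float64(0.03), np.float64(0.0366), np.int64(1429), 'wax', (array([ 0.4434, -0.3014,  0.0686]), np.float64(0.0776)))
side (array([ 0.4443, -0.306 ]), 228, 'zmin/max', np.float64(0.1378), np.float64(0.1649)) | tree (array([ 0.4432, -0.3093]), np.float64(0.03), np.float64(0.0382), np.int64(174), 'wax', (array([ 0.4434, -0.3118,  0.0688]), np.float64(0.0804)))
```

>>> drive_tool(moves=[0, -0.008, -0.025, 0, 0, 0, 0, 0, -0.2, 0, 0, 0, 0, -0.25, 0, 0, 0, 0, -0.2, 0, 0, 0, 0, -0.14, 0, 0, 0, 0, -0.08, 0, 0, 0, 0, 0, 0, 0, 0, 0, -0.022, 0, 0, 0, 0, 0, 0])

```text
time_s: 14.65
eef_pos: [0.4436, -0.3113, 0.0805]
orientation: [2.219, 2.222, 0.0]
ft_force: [0.2, -0.2, -1.7]
opening: 0.506
finger_force: 41.4
```

>>> drive_tool(moves=[0, 0, 0, -0.01, 0, 0.65, 0, 0, 0, 0, 0.8, 0, 0, 0, 0, 0.8, 0, 0, 0, 0, 0.8, 0, 0, 0.1, 0, 0.8, 0, 0, 0.3, 0, 1, 0, 0, 0.4, 0, 1, 0, 0, 0.3, 0, 1, 0.316, -0.099, 0, 0, 1, 0.316, -0.099, 0, 0, 1, 0.316, -0.099, 0, 0, 1, 0, 0, 0, 0])

```text
time_s: 15.85
eef_pos: [0.5615, -0.3466, 0.2109]
orientation: [2.215, 2.224, 0.002]
ft_force: [1.0, 0.8, 0.6]
opening: 0.999
finger_force: 0.0
```

```bash
python3 -W ignore - <<'E'
from m import *
print(r.get_obs()["eef_pos"])
im,P=wrist(); im,d=r.grab_frame("side");Q=cloud("side",d); print(r.get_obs()["eef_pos"])
for n,X in(("w",P),("s",Q)):
    print(n,"s",fl(X,(.444,-.309),"s",.031),"l",fl(X,(.5573,-.347),"l"))
E
```

```text
[ 0.56147843 -0.34657519  0.2109445 ]
[ 0.55696267 -0.3467566   0.21083611]
w s (array([ 0.4438, -0.3101]), np.float64(0.0209), np.float64(0.0891), 764) l (array([ 0.5571, -0.3458]), np.float64(0.0319), np.float64(0.1001), 1354)
s s (array([ 0.4429, -0.3117]), np.float64(0.0211), np.float64(0.0897), 93) l (array([ 0.5564, -0.3477]), np.float64(0.0322), np.float64(0.0999), 185)
```

>>> drive_tool(moves=[1, 0, 0, -0.15, 0, 1, 0, 0, -0.3, 0, 1, 0, 0, -0.25, 0, 1, 0, 0, -0.2, 0, 1, 0, 0, -0.12, 0, 1, 0, 0, 0, 0, 0, 0, 0, 0, 0, 0, 0, 0, 0, 0, 0, 0, 0, 0, 0, 0, 0, 0, 0, 0, 0, 0, 0, 0, 0, 0, 0, 0, 0, 0], grip_force=50)

```text
time_s: 17.15
eef_pos: [0.5574, -0.3474, 0.0904]
orientation: [2.219, 2.221, 0.001]
ft_force: [-1.8, 0.6, 7.5]
opening: 0.775
finger_force: 56.1
```

>>> drive_tool(moves=[0, 0, 0, 0.15, 0, 0, 0, 0, 0.3, 0, 0, 0, 0, 0.35, 0, 0, 0, 0, 0.25, 0, 0, -0.071, 0.2, 0, 0, 0, -0.071, 0.35, 0, 0, 0, -0.071, 0.35, 0, 0, 0, -0.071, 0.35, 0, 0, 0, -0.071, 0.35, 0, 0, 0, -0.071, 0.35, 0, 0, 0, -0.071, 0.35, 0, 0, 0, -0.071, 0.35, 0, 0])

```text
time_s: 18.35
eef_pos: [0.4882, -0.0272, 0.2152]
orientation: [2.22, 2.222, 0.002]
ft_force: [1.3, 0.9, -2.4]
opening: 0.775
finger_force: 57.3
```

>>> drive_tool(moves=[0, -0.071, 0.35, 0, 0, 0, -0.071, 0.35, 0, 0, 0, -0.071, 0.35, 0, 0, 0, -0.071, 0.35, 0, 0, 0, 0, 0.2, 0, 0, 0, 0, 0, 0, 0, 0, 0, 0, 0, 0])

```text
time_s: 19.05
eef_pos: [0.4546, 0.1635, 0.2148]
orientation: [2.219, 2.224, 0.001]
ft_force: [0.8, -0.3, -3.1]
opening: 0.774
finger_force: 57.2
```

```bash
python3 -W ignore chk.py l
```

```text
[0.4546255  0.16345575 0.21484863]
wrist (array([0.4543, 0.1672]), 2240, 'zmin/max', np.float64(0.1493), np.float64(0.165)) | tree (array([0.4541, 0.1657]), np.float64(0.0413), np.float64(0.0367), np.int64(1419), 'wax', (array([0.4545, 0.1827, 0.0721]), np.float64(0.0911)))
side (array([0.4534, 0.1632]), 115, 'zmin/max', np.float64(0.1496), np.float64(0.1648)) | tree (array([0.4534, 0.164 ]), np.float64(0.0404), np.float64(0.0382), np.int64(112), 'wax', (array([0.4533, 0.1612, 0.0765]), np.float64(0.095)))
```

>>> drive_tool(moves=[0, 0, -0.004, 0, 0, 0, 0, 0, -0.2, 0, 0, 0, 0, -0.25, 0, 0, 0, 0, -0.25, 0, 0, 0, 0, -0.17, 0, 0, 0, 0, -0.1, 0, 0, 0, 0, 0, 0, 0, 0, 0, -0.02, 0, 0, 0, 0, 0, 0])

```text
time_s: 20.05
eef_pos: [0.4551, 0.1626, 0.096]
orientation: [2.221, 2.222, 0.001]
ft_force: [-0.1, 0.3, -3.2]
opening: 0.771
finger_force: 57.3
```

Home is .0954, so there is 0.6 mm left. Releasing.

>>> drive_tool(moves=[0, 0, 0, -0.004, 0, 0.9, 0, 0, 0, 0, 1, 0, 0, 0, 0, 1, 0, 0, 0, 0, 1, 0, 0, 0.1, 0, 1, 0, 0, 0.3, 0, 1, 0, 0, 0.4, 0, 1, 0, 0, 0.3, 0, 1, 0.2, 0, 0, 0, 1, 0.3, 0, 0, 0, 1, 0, 0, 0, 0, 1, 0, 0, 0, 0])

```text
time_s: 21.25
eef_pos: [0.5147, 0.1625, 0.2267]
orientation: [-2.221, -2.222, 0.001]
ft_force: [-0.8, -0.3, -0.2]
opening: 1.0
finger_force: 0.0
```

```bash
python3 -W ignore - <<'E'
from m import *
im,P=wrist(); i2,d2=r.grab_frame("top"); im,d=r.grab_frame("side");Q=cloud("side",d);T=cloud("top",d2)
C=dict(xs=(.4337,-.1931),s=(.4443,-.3085),m=(.4267,-.0001),l=(.4546,.164))
for n,X in(("w",P),("s",Q),("t",T)):
    for k in C: print(n,k,fl(X,C[k],k,.031),"exp z",.031+H[k])
cv2.imwrite("pics/s9.png",cv2.resize(im[130:370,180:440,::-1],None,fx=2.4,fy=2.4))
E
```

```text
w xs (array([0., 0.]), np.float64(0.0), np.float64(nan), 0) exp z 0.081
w s (array([0., 0.]), np.float64(0.0), np.float64(nan), 0) exp z 0.089
w m (array([4.266e-01, 4.000e-04]), np.float64(0.0263), np.float64(0.0959), 310) exp z 0.097
w l (array([0.4549, 0.1643]), np.float64(0.0318), np.float64(0.1049), 1242) exp z 0.105
s xs (array([ 0.4331, -0.1948]), np.float64(0.0154), np.float64(0.0816), 63) exp z 0.081
s s (array([ 0.4428, -0.3118]), np.float64(0.0211), np.float64(0.0896), 102) exp z 0.089
s m (array([ 0.425 , -0.0021]), np.float64(0.0268), np.float64(0.0972), 91) exp z 0.097
s l (array([0.4535, 0.161 ]), np.float64(0.0322), np.float64(0.1052), 89) exp z 0.105
t xs (array([ 0.435 , -0.1939]), np.float64(0.0155), np.float64(0.0839), 30) exp z 0.081
t s (array([ 0.4451, -0.3107]), np.float64(0.0212), np.float64(0.0908), 30) exp z 0.089
t m (array([ 0.4273, -0.0021]), np.float64(0.0263), np.float64(0.0981), 52) exp z 0.097
t l (array([0.4559, 0.1622]), np.float64(0.0319), np.float64(0.1043), 76) exp z 0.105
```

View pics/s9.png

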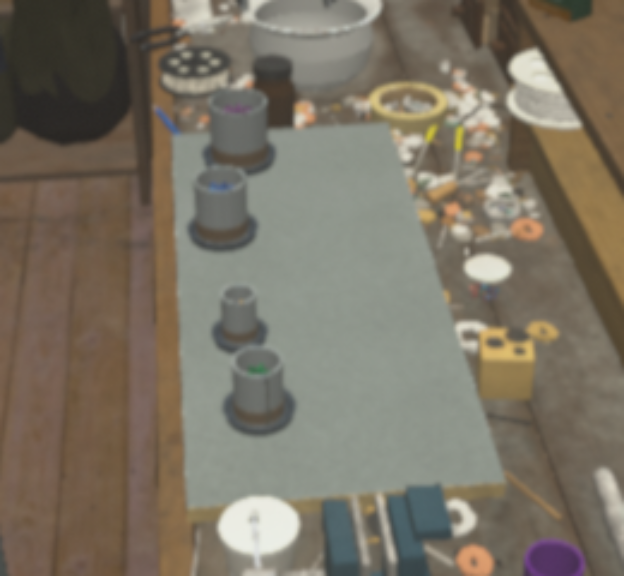

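The side view shows all four flasks upright in their bases, at (238,125), (221,200), (239,310) and (259,380). The waxes stand inside, and the jar and tub have not moved.

```bash
python3 -c "from cell import r; print(r.job_done())"
```

```text
the job is handed in; nothing more can be done
None
```

All four flasks stand upright and fully home on their matching trees and are released, the jar and tub were left alone, and the job was handed in at about 21 s on the robot's clock (limit 96 s).

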